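Set the router to slow and start it

ROBOT

A 7-joint arm with a two-finger parallel gripper is mounted at the origin on the work surface. World frame = base frame: x ahead of the robot, y to its left, z up, the work surface at z = 0. Lengths are in mm, angles in rad, forces in N, time in s.
With the tool pointing down it reaches from about 425 to 950 mm from the base axis. Payload 4.7 kg.
Tool frame: the origin (TCP) lies between the finger pads; the fingertips stand 11 mm ahead of it and the grasp point (between the pads) lies 8 mm behind it (ctrl.nose_length is the distance from the TCP to the fingertips, in mm); z points along the fingers, y is the line along which they close (so a half turn about z gives the same grasp; the last joint's range is limited). The gripper opens to 87 mm and grips with 3 to 60 N. Pads are 19 mm wide; open, the fingers measure 117 mm over their backs; the gripper's body (75 mm by 190 mm) begins 51 mm behind the grasp point.
Start: joints at [1.276, 0.469, -0.049, 1.532, 0.024, 1.141, -0.082], TCP at [177.358, -651.303, 207.273] pointing down, gripper open.
Joint ranges: [-2.59, 2.59], [-0.33, 1.99], [-1.39, 1.29], [0.1, 2.45], [-1.04, 4.18], [0.21, 1.99], [-2.66, 2.66]. Speed limits (rad/s): [2.57, 2.57, 3.14, 3.14, 3.14, 3.14, 3.14].

INTERFACE

Orientations are given as a 3x3 rotation matrix whose columns are the frame's x, y, z axes.
In Python, from rig import ctrl gives the robot as it stands.
- The arm moves only by the tool apply_moves, never from a script. Its argument "plan" is one flat list of numbers, 7 for each row, row after row: the turn, a rotation vector about the tool's x, y, z scaled (see below), then the shift along the tool's x, y, z scaled (see below), then the opening, from 0 (shut) to 1 (fully open). In form: [rx, ry, rz, x, y, z, fingers, rx, ry, rz, x, y, z, fingers, ...]. A call has 1 to 12 rows; each row shifts and turns the commanded pose from where the row before left it, along the tool's axes as they then stand; what a row does not reach is not made up. The controller multiplies each number of a shift by 0.03 m and each number of a turn by 5 degrees. A row lasts 1/10 s, in which the tool goes at most 50 mm and 8.59 degrees, less where a joint would pass 70% of its speed; a pose out of reach is approached as far as the arm can. A call with a number of a shift or a turn outside -1 to 1 is refused whole. A call with a gripper value outside its range is refused whole. The fingers move at their own pace and stop on an object; "force" is the grip in N (left out, the last holds). Time passes only in rows, so rows that do not move let the fingers close. It gives the time, the measured TCP pose, the force, the opening and the grip force at its end, in the units of the state.
- ctrl.get_obs(): the state, without advancing time (a new reading comes with each control period).
- ctrl.capture(name): name is "side" or "top"; returns a dict with "frame" (384x512x3 uint8, red, green, blue), "fx", "fy", "cx", "cy" (pixels), "xyz" and "attitude" of the camera in the world. Camera axes: x right, y up, looking along -z (the intrinsics and any distortion apply to the point x, -y, -z); pixel columns grow to the right and rows downward; lengths in mm; the calibration is good to about 2 mm. A picture is of the moment at which its call begins. There is no depth.
- ctrl.close_job(): hands the job in; it is judged then, once.
The state is a dict: "time_s": time; "qpos": joint angles; "qvel": joint speeds; "joint_efforts": joint torques, N m; "tcp_pos": TCP position; "orientation": TCP orientation; "force": force on the tool from outside, world axes, zero at the start; "ft_torque": the same for the moment, N m; "grip_width": finger opening in mm; "gripper_force": force on a finger pad.
Only numpy, scipy, OpenCV 4.12 (cv2) and the standard library are available. Lean on these libraries where they do the work, as an engineer would, in place of code of your own. Each camera call takes 0.05 s, during which the arm holds its last target. There are 200 camera calls.

TASK

A big bit has been fitted to the router table, so the router must run slowly. With a fingertip, push the selector on the blue control box round, click by click, until its pointer rests at the third speed mark (count the dots round the dial from the smallest, which is the slowest), and only then press the green start button fully in and let it come back out. Do it gently, without gripping the selector, and leave the red stop button and everything else on the bench alone.

Things in the scene. Friction and masses are not known exactly. Their poses are not given: they have to be found in the camera images.
- control_box: blue steel speed-control box screwed to the bench, 170 x 280 mm, its flat top 85 mm above the bench; origin at the centre of its underside, z up. Seen from the robot its x axis points away, to its far side, and its y axis to the left. It cannot move.
- selector (a joint): angle of the speed selector, rad: 0 at step 1 (slowest), pi/6 (30 degrees) more per click clockwise seen from above, 3.67 at step 8 (fastest), with stops at both ends. A sprung ball draws it into the nearest of 8 clicks and holds it there when let go; each click takes about 0.1 N m to pass, some 4 N sideways on the bar 26 mm from the axis. It starts at step 5, 6, 7 or 8.
- selector_axis (a point): point on the selector's vertical turning axis at the top of its bar, 118 mm above the bench; x along the bar to the pointer's tip. Selector: grey disc 60 mm across, its top 95 mm above the bench, carrying a black bar 13 mm wide, 64 mm long and 23 mm tall, from 26 mm behind the axis to 38 mm ahead of it (the pointer; white line along the top of this half only).
- selector_tip (a point): centre of the top edge of the pointer's tip, 38 mm from the turning axis, 118 mm above the bench
- dial (a point): middle of the dial, 86 mm above the bench under the turning axis, at x = 0, y = 65 mm in the box's frame, same axes as the box. Silver plate 126 mm square with 8 black dots, 50 mm from the axis, growing from step 1 to step 8. From this frame's x axis, anticlockwise from above: step 1 at +105 degrees (left seen from the robot), then 30 less per step: step 3 at +45, step 8 at -105.
- start (a joint): travel of the green start button, m: 0 out, 0.006 fully in; sprung, about 1.5 N to start it moving and 5 N fully in; it comes back out by itself
- start_top (a point): centre of the green start button's top, 108 mm above the bench; the button is 28 mm across in a black collar 44 mm across whose top is 10 mm lower. It lies on the yellow plate on the robot's side, at x = -36, y = -90 mm in the box's frame. z up; it is pressed straight down.
- stop (a joint): travel of the red stop button, m: 0 out, 0.006 fully in; to be left alone
- stop_top (a point): centre of the red stop button's top, 36 mm across, same height, 72 mm beyond the green one
- glue: yellow glue bottle, 60 mm across, 170 mm tall, loose, standing; origin at the centre of its underside
- spray_can: red and blue spray can, 54 mm across, 150 mm tall, loose, standing; origin at the centre of its underside
- tape_measure: yellow tape measure, 70 x 40 x 65 mm, loose; origin at the centre of its underside
- router_bit: spare steel router bit, 64 mm across, standing on its cutter with the 13 mm shank up, 60 mm tall, loose; origin at the centre of its underside
- wrench: steel spanner lying flat, 180 mm long, loose; lies along its own x axis
- screwdriver: screwdriver with a red handle lying flat, 200 mm long, loose; lies along its own x axis
- moulding: short length of pale wood moulding lying flat, 70 x 220 x 20 mm, loose; origin at the centre of its underside
- collet_nut: spare steel collet nut, 22 mm across, 26 mm tall, loose, standing on top of the control box between the dial and the buttons; origin at the centre of its underside

How it is judged (in metres and radians):
On the way, in this order (a step that is already met when the one before it is completed fails the run):
1. the selector rests in the click of step 3 (value of joint selector between 0.927 and 1.167 rad and value of joint start below 0.002 m), for 0.3 s.
2. the green start button is pressed in with the selector at step 3 (value of joint selector between 0.927 and 1.167 rad and value of joint start above 0.0045 m), for 0.02 s.
At the end, for the whole second after the job is handed in: The selector is at rest within 0.12 rad (7 degrees) of step 3 (1.047 rad), the green start button has been pressed in at least 4.5 mm at that setting and is back out, and the red stop button is out (value of joint selector between 0.927 and 1.167 rad and value of joint each of start, stop below 0.0015 m and velocity of joint selector between -0.1 and 0.1 rad/s); the robot touches nothing.
It fails at once if the green start button goes in while the selector is not at step 3 (value of joint start above 0.003 m and not (value of joint selector between 0.927 and 1.167 rad)).
It fails at once if the red stop button is pressed (value of joint stop above 0.002 m).
It fails at once if the fingers grip or force the control box's handle or buttons (more than 35 N) (contact force between the fingers and control_box above 35 N).
It fails at once if a loose thing (glue, spray can, tape measure, router bit, spanner, screwdriver, moulding, collet nut) is shifted, lifted or knocked over: its origin moves more than 20 mm (distance of any of glue, spray_can, tape_measure, router_bit, wrench, screwdriver, moulding, collet_nut from where it was at the start of the episode above 0.02 m).
It also fails if it takes over 51 s, if anything falls off the work surface, if the arm or the gripper's body presses on something with over 40 N, if the wrist force passes 120 N, or if a joint passes its speed limit or range.

## Working session

There is one attempt and no reset: what is moved stays moved. The work goes in short steps, Python scripts to look and compute and a tool call to move; the robot and the scene stay as the last step left them, time stands still between calls to the robot, and variables do not carry over. Pictures are saved under pics/ and viewed, at most 10 in all, crops included, and the job is handed in when it is done.

Besides the shell and the picture viewer there is one more tool, called after "Call:" as name(argument=value, ...) on one line, values as JSON. apply_moves: Moves the arm, as the interface text tells. Its arguments: {"type":"object","properties":{"plan":{"type":"array"},"force":{"type":"number"}},"required":["plan"]}

```bash
ls; mkdir -p pics; python3 - <<'E'
from rig import ctrl
import cv2,numpy as np
o=ctrl.get_obs();print(o["time_s"],o["tcp_pos"],o["orientation"],o["grip_width"])
for n in("top","side"):
    c=ctrl.capture(n);cv2.imwrite(f"pics/{n}0.png",c["frame"][:,:,::-1])
    print({k:v for k,v in c.items() if k!="frame"})
E
```

```text
pics
0.0 [ 177.13456256 -650.70026838  206.20006232] [[ 9.64878371e-01  2.62696388e-01 -5.80720612e-04]
 [ 2.62697019e-01 -9.64876599e-01  1.85042562e-03]
 [-7.42236036e-05 -1.93798923e-03 -9.99998119e-01]] 87.27125328879433
{'fx': 440.2637132754487, 'fy': 440.2637132754487, 'cx': 252.27430424925993, 'cy': 198.76289142039124, 'xyz': array([ 327.68737584,   11.182028  , 1268.18977078]), 'attitude': array([[-0.01634413,  0.9814426 , -0.19105833],
       [-0.99983002, -0.01767289, -0.00525273],
       [-0.00853181,  0.19094   ,  0.98156463]])}
{'fx': 390.00213573553987, 'fy': 390.00213573553987, 'cx': 250.87530227715916, 'cy': 194.11153467919704, 'xyz': array([ 164.3888714 , -507.28495724,  586.14534075]), 'attitude': array([[ 0.78020748,  0.37600735, -0.49989474],
       [-0.6250847 ,  0.43882749, -0.6455227 ],
       [-0.02335373,  0.81611819,  0.57741293]])}
```

View pics/top0.png

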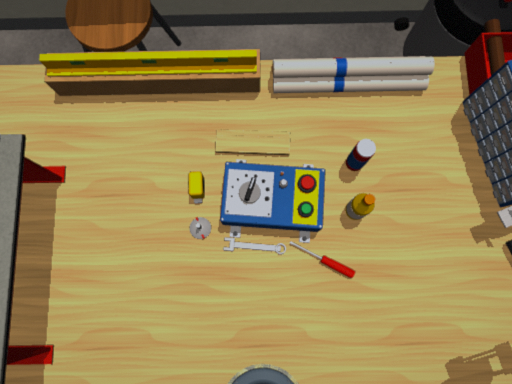

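View pics/side0.png

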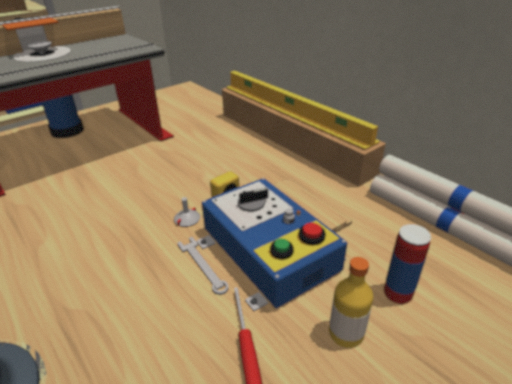

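The top view shows the box at cols 222–325, rows 162–230. The dial is near (249,190), green at (306,209), red at (307,183) and the nut at (283,183). The bar lies roughly along the image's vertical. Next I'll measure these.

```bash
cat > h.py <<'E'
import cv2,numpy as np
from rig import ctrl
def ray(c,u,v):
    d=np.asarray(c["attitude"])@np.array([(u-c["cx"])/c["fx"],-(v-c["cy"])/c["fy"],-1]);return np.asarray(c["xyz"]),d
def onz(c,u,v,z):
    p,d=ray(c,u,v);return p+d*(z-p[2])/d[2]
def proj(c,P):
    q=np.asarray(c["attitude"]).T@(np.asarray(P,float)-c["xyz"]);return c["cx"]-c["fx"]*q[0]/q[2],c["cy"]+c["fy"]*q[1]/q[2]
def blob(f,lo,hi,box):
    h=cv2.cvtColor(f,cv2.COLOR_RGB2HSV);m=cv2.inRange(h,np.array(lo),np.array(hi));k=np.zeros_like(m);a,b,c,d=box;k[b:d,a:c]=m[b:d,a:c]
    n,l,s,ce=cv2.connectedComponentsWithStats(k);i=1+np.argmax(s[1:,4]);return ce[i],s[i],(l==i).astype(np.uint8)
E
python3 - <<'E'
from h import *
c=ctrl.capture("top");f=c["frame"]
# two-view triangulation of green/red, plus planes
s=ctrl.capture("side");fs=s["frame"]
for n,lo,hi,bt,bs in(("green",(45,90,50),(85,255,255),(290,195,325,225),(260,225,305,265)),("red",(0,150,90),(6,255,255),(290,170,325,197),(295,215,335,250))):
    a,sa,_=blob(f,lo,hi,bt);b,sb,_=blob(fs,lo,hi,bs)
    print(n,a,sa,onz(c,*a,107).round(1),"side",b,sb,onz(s,*b,107).round(1))
# silver plate in both
for nm,cc,bx in(("top",c,(220,160,300,235)),("side",s,(205,170,300,235))):
    ce,st,m=blob(cc["frame"],(0,0,120),(179,60,255),bx)
    cn=max(cv2.findContours(m,0,2)[0],key=cv2.contourArea)
    P=np.array([onz(cc,u,v,86)[:2] for u,v in cn[:,0]],np.float32);print(nm,st,cv2.minAreaRect(P))
    # blue box
ce,st,m=blob(f,(100,120,60),(125,255,255),(210,150,340,240))
cn=max(cv2.findContours(m,0,2)[0],key=cv2.contourArea)
P=np.array([onz(c,u,v,85)[:2] for u,v in cn[:,0]],np.float32);print(st,cv2.minAreaRect(P))
a=cv2.resize(f[160:232,218:290],None,fx=7,fy=7,interpolation=2)
b=cv2.resize(fs[170:242,215:320],(735,504),interpolation=2)
cv2.imwrite("pics/z.png",a[:,:,::-1]);cv2.imwrite("pics/zs.png",b[:,:,::-1])
E
```

```text
green [305.88541667 208.11458333] [301 203  11  11  96] [ 525.7 -125.5  107. ] side [281.46892655 245.23163842] [273 239  17  14 177] [ 521.8 -131.   107. ]
red [307.1  182.05] [301 176  13  13 140] [ 597.1 -131.6  107. ] side [312.21243523 230.05181347] [303 223  20  14 193] [ 593.6 -137.3  107. ]
top [ 225  169   49   48 1860] ((575.92333984375, 25.452007293701172), (125.6864013671875, 126.36331939697266), 84.83707427978516)
side [ 211  178   82   53 1864] ((584.4122314453125, 22.494552612304688), (146.03810119628906, 146.11045837402344), 84.80244445800781)
[ 221  163  104   66 2344] ((568.595947265625, -38.518890380859375), (275.40869140625, 170.26754760742188), 84.78147888183594)
```

View pics/z.png

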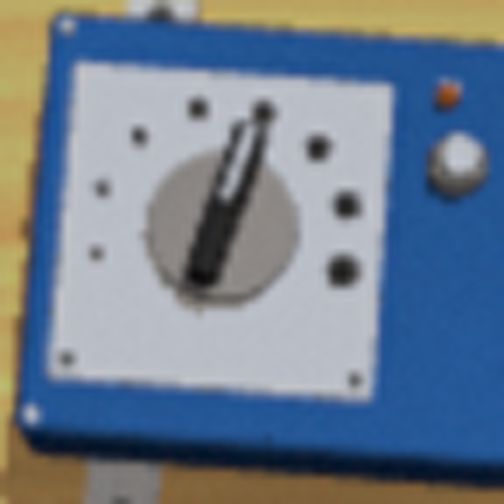

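View pics/zs.png

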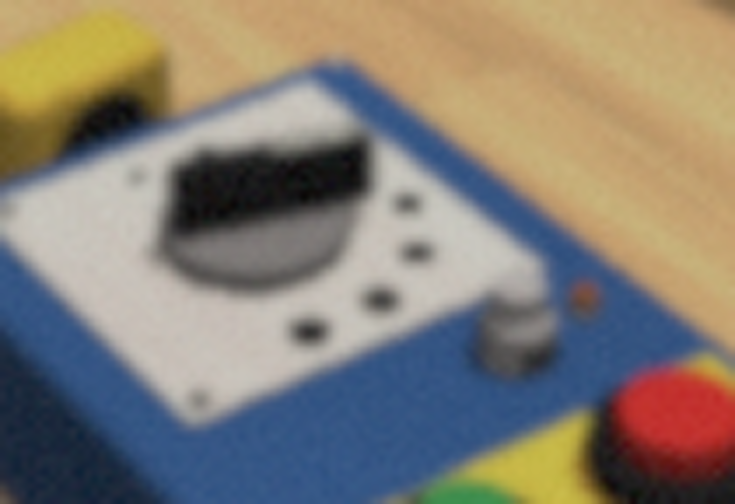

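The close-ups show the pointer on the 5th dot counting from the smallest (crop px 263,112), so it is at step 5 and needs two clicks anticlockwise. The nut is at about (284,182) in the full image. Geometry: dial at (576, 25.5), box yaw -5.2°, green at (526, -125.6). I'll move now.

Call:
apply_moves(plan=[0,0,0,0.5,-0.5,0,0,0,0,0,0.9,-0.8,0,0,0,0,0,0.9,-0.8,0,0,0,0,0,0.9,-0.8,0,0,0,0,0,0.9,-0.8,0,0,0,0,0,0.9,-0.8,0,0,0,0,0,0.9,-0.8,0,0,0,0,0,0.9,-0.8,0,0,0,0,0,0.9,-0.8,0,0,0,0,0,0.9,-0.8,0,0,0,0,0,0.9,-0.8,0,0,0,0,0,0.9,-0.8,0,0], force=10)

```text
time_s: 1.4
tcp_pos: [405.6, -298.8, 207.3]
orientation: [[0.965, 0.263, 0.0], [0.263, -0.965, -0.0], [0.0, 0.0, -1.0]]
force: [0.1, -0.3, -0.3]
grip_width: 3.1
gripper_force: 0.0
```

Call:
apply_moves(plan=[0,0,0,0.9,-0.8,0,0,0,0,0,0.9,-0.8,0,0,0,0,0,0.9,-0.8,0,0,0,0,0,0.9,-0.8,0,0,0,0,0,0.9,-0.8,0,0,0,0,1,0,0,0,0,0,0,1,0,0,0,0,0,0,1,0,0,0,0,0,0,1,0,0,0,0,0,0,1,0,0,0,0,0,0,1,0,0,0,0,0,0,1,0,0,0,0])

```text
time_s: 2.6
tcp_pos: [503.7, -148.9, 207.1]
orientation: [[0.94, -0.342, -0.0], [-0.342, -0.94, -0.0], [-0.0, 0.0, -1.0]]
force: [-0.4, -0.3, 0.3]
grip_width: 0.3
gripper_force: 0.0
```

Call:
apply_moves(plan=[0,0,0,0,0,0,0,0,0,0,0,0,0,0,0,0,0,0,0,0,0])

```text
time_s: 2.9
tcp_pos: [503.8, -148.9, 207.2]
orientation: [[0.941, -0.337, 0.0], [-0.337, -0.941, -0.0], [0.0, 0.0, -1.0]]
force: [-0.1, -0.8, -0.4]
grip_width: 0.4
gripper_force: 0.0
```

```bash
cat > t.py <<'E'
from h import *
import sys
o=ctrl.get_obs();R=np.asarray(o["orientation"]);p=np.asarray(o["tcp_pos"])
D=np.array([576,25.5]);
def rel(b,r,off):  # block pose: bar angle b(deg, dial), r along, off clearance beyond 6.5+15 on right side
    a=np.radians(b-5.2);u=np.array([np.cos(a),np.sin(a)]);n=np.array([u[1],-u[0]])
    return np.r_[D+r*u+(21.5+off)*n,112]
def dial(b):
    a=np.radians(b-5.2);u=np.array([np.cos(a),np.sin(a)]);n=np.array([u[1],-u[0]]);d=p[:2]-D;return d@u,d@n-21.5
print("t",o["time_s"],"p",p.round(1),"yaw y",np.degrees(np.arctan2(R[1,1],R[0,1])).round(1),"z",R[:,2].round(3),"F",np.round(o["force"],1),"g",o["grip_width"])
def to(P): return (R.T@(np.asarray(P)-p)/30).round(2)
E
python3 - <<'E'
from t import *
P=rel(-15,27,8);print(P,to(P))
E
```

```text
t 2.9 p [ 503.8 -148.9  207.2] yaw y -109.7 z [ 0. -0. -1.] F [-0.1 -0.8 -0.4] g 0.3968920361601992
[591.15301474 -11.50859554 112.        ] [ 1.2  -5.29  3.17]
```

Call:
apply_moves(plan=[0,0,0,0.2,-0.9,0,0,0,0,0,0.2,-0.9,0,0,0,0,0,0.2,-0.9,0,0,0,0,0,0.2,-0.9,0,0,0,0,0,0.2,-0.9,0,0,0,0,0,0.2,-0.8,0,0,0,0,0,0,0,1,0,0,0,0,0,0,0.8,0,0,0,0,0,0,0,0])

```text
time_s: 3.8
tcp_pos: [588.9, -11.6, 149.8]
orientation: [[0.941, -0.337, -0.007], [-0.337, -0.941, -0.0], [-0.007, 0.003, -1.0]]
force: [-0.1, -0.0, 0.4]
grip_width: 0.5
gripper_force: 0.0
```

```bash
python3 - <<'E'
from t import *
P=rel(-15,27,8);print(P,to(P),dial(-15))
ims=[]
for n,b in(("top",(160,110,310,240)),("side",(180,120,330,250))):
    f=ctrl.capture(n)["frame"];ims.append(cv2.resize(f[b[1]:b[3],b[0]:b[2]],(395,342),interpolation=2))
cv2.imwrite("pics/a.png",np.hstack(ims)[:,:,::-1])
E
```

```text
t 3.8 p [588.9 -11.6 149.8] yaw y -109.7 z [-0.007 -0.    -1.   ] F [-0.1 -0.   0.4] g 0.5385709205634583
[591.15301474 -11.50859554 112.        ] [ 0.08 -0.03  1.26] (np.float64(24.885545081689653), np.float64(8.887346392003714))
```

View pics/a.png

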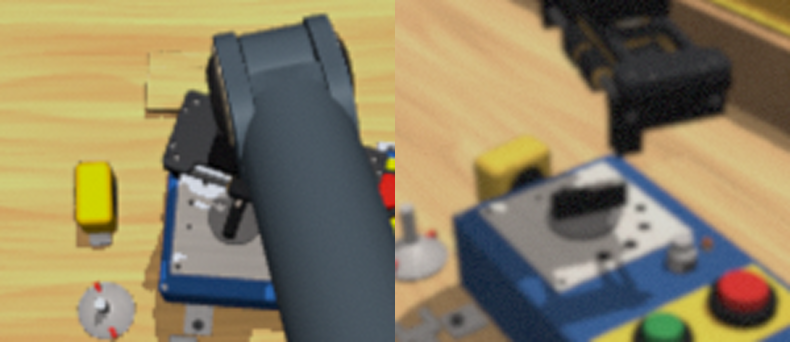

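The side crop shows the closed fingers above the right-hand side of the pointer and clear of the nut, so it's safe to descend and approach.

Call:
apply_moves(plan=[0,0,0,0.08,0,0.6,0,0,0,0,0,0,0.62,0,0,0,0,0,0,0,0,0,0,0,0,0,0,0,0,0,0,0,-0.1,0,0,0,0,0,0,-0.1,0,0,0,0,0,0,0,0,0])

```text
time_s: 4.6
tcp_pos: [596.5, -5.7, 117.6]
orientation: [[0.941, -0.337, 0.002], [-0.337, -0.941, 0.0], [0.002, -0.001, -1.0]]
force: [-0.4, -0.1, 0.7]
grip_width: 0.7
gripper_force: 0.0
```

```bash
python3 - <<'E'
from t import *
print(dial(-15))
E
```

```text
t 4.6 p [596.5  -5.7 117.6] yaw y -109.7 z [ 0.002  0.    -1.   ] F [-0.4 -0.1  0.7] g 0.7212229390196989
(np.float64(30.018459129570783), np.float64(0.7306326471340654))
```

Call:
apply_moves(plan=[0,0,0,0,0,0.17,0,0,0,0,0,0,0,0,0,0,0,0,-0.03,0,0,0,0,-1,0.06,-0.085,0,0,0,0,0,0,0,0,0])

```text
time_s: 5.1
tcp_pos: [598.9, -3.6, 111.6]
orientation: [[0.967, -0.255, 0.0], [-0.255, -0.967, 0.0], [0.0, -0.001, -1.0]]
force: [0.0, -0.6, 0.4]
grip_width: 0.6
gripper_force: 0.0
```

Call:
apply_moves(plan=[0,0,-1,0.06,-0.085,0,0,0,0,0,0,0,0,0])

```text
time_s: 5.3
tcp_pos: [601.2, -1.8, 111.5]
orientation: [[0.985, -0.171, 0.0], [-0.171, -0.985, 0.0], [0.0, -0.0, -1.0]]
force: [-1.0, -0.4, -0.3]
grip_width: 0.3
gripper_force: 0.0
```

```bash
python3 - <<'E'
from t import *
print(dial(-15),dial(-5))
E
```

```text
t 5.3 p [601.2  -1.8 111.5] yaw y -99.9 z [ 0.  0. -1.] F [-1.  -0.4 -0.3] g 0.3355241029810392
(np.float64(33.06305873377282), np.float64(-4.614493714572532)) (np.float64(29.628619183869496), np.float64(0.8703174006396743))
```

Call:
apply_moves(plan=[0,0,0,0,-0.1,0,0,0,0,0,0,0,0,0])

```text
time_s: 5.5
tcp_pos: [601.5, 1.5, 111.6]
orientation: [[0.985, -0.171, 0.0], [-0.171, -0.985, 0.0], [-0.0, -0.0, -1.0]]
force: [-0.3, -0.2, 0.3]
grip_width: 0.2
gripper_force: 0.0
```

Call:
apply_moves(plan=[0,0,-1,0.06,-0.085,0,0,0,0,0,0,0,0,0])

```text
time_s: 5.7
tcp_pos: [603.9, 3.6, 111.6]
orientation: [[0.996, -0.084, 0.0], [-0.084, -0.996, 0.0], [0.0, -0.0, -1.0]]
force: [-0.4, 0.3, 0.8]
grip_width: 0.6
gripper_force: 0.0
```

```bash
python3 - <<'E'
from t import *
print(dial(0))
c=ctrl.capture("side");f=c["frame"];u,v=map(int,proj(c,[576,25,100]));print(u,v)
cv2.imwrite("pics/b.png",cv2.resize(f[v-50:v+50,u-60:u+75],(800,592),interpolation=2)[:,:,::-1])
E
```

```text
t 5.7 p [603.9   3.6 111.6] yaw y -94.8 z [ 0.  0. -1.] F [-0.4  0.3  0.8] g 0.6142077304026683
(np.float64(29.723805248608404), np.float64(-2.1893088304943333))
250 198
```

View pics/b.png

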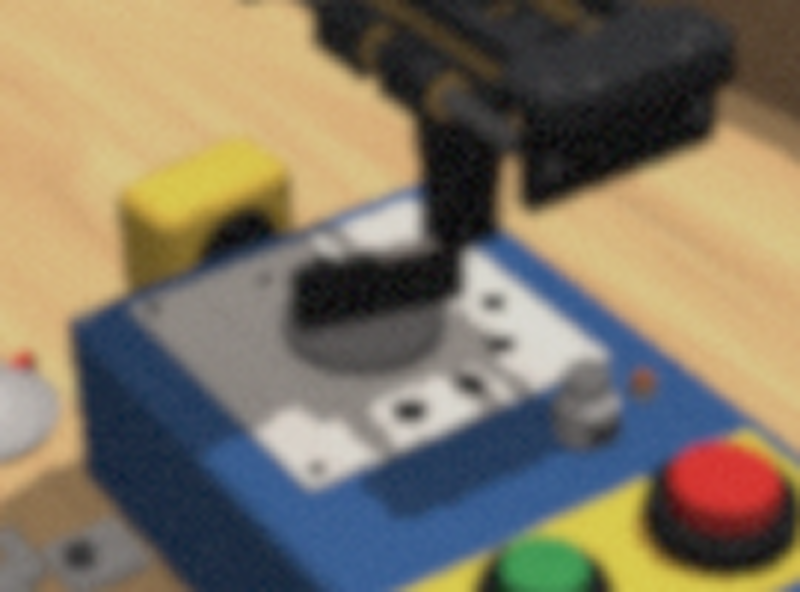

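```bash
python3 - <<'E'
from t import *
c=ctrl.capture("side")
q=lambda P:tuple(((np.array(proj(c,P))-[190,148])*5.93).round())
print("tip centre",q([604,3.6,100.6]))
for dx in(-9.5,9.5):
  for dy in(-15,15): print(dx,dy,q(p+R@[dx,dy,11]))
for b in(-15,15):
  a=np.radians(b-5.2)
  for r in(-26,38): print(b,r,q([576+r*np.cos(a),25.5+r*np.sin(a),118]))
print("green",q([526,-125.6,108]),"nut?",onz(ctrl.capture("top"),283.7,181.7,111))
for n,x,y in(("plate fl",63,63),("fr",63,-63),("nr",-63,-63)):
  a=np.radians(-5.2);print(n,q([576+x*np.cos(a)-y*np.sin(a),25.5+x*np.sin(a)+y*np.cos(a),86]))
E
```

```text
t 5.75 p [603.7   3.3 111.6] yaw y -94.9 z [ 0.  0. -1.] F [ 0.6 -0.4 -0.5] g 0.588866221705024
tip centre (np.float64(458.0), np.float64(292.0))
-9.5 -15 (np.float64(413.0), np.float64(282.0))
-9.5 15 (np.float64(461.0), np.float64(322.0))
9.5 -15 (np.float64(456.0), np.float64(265.0))
9.5 15 (np.float64(505.0), np.float64(304.0))
-15 -26 (np.float64(288.0), np.float64(270.0))
-15 38 (np.float64(459.0), np.float64(234.0))
15 -26 (np.float64(309.0), np.float64(288.0))
15 38 (np.float64(427.0), np.float64(209.0))
green (np.float64(541.0), np.float64(559.0)) nut? [598.26980243 -68.11791978 111.        ]
plate fl (np.float64(406.0), np.float64(194.0))
fr (np.float64(606.0), np.float64(353.0))
nr (np.float64(307.0), np.float64(486.0))
```

```bash
python3 - <<'E'
from t import *
print(ctrl.nose_length)
f=ctrl.capture("side")["frame"][168:216,228:292]
g=(255*np.clip(f/255.,0,1)**0.4).astype(np.uint8)
cv2.imwrite("pics/c.png",cv2.resize(g,None,fx=12,fy=12,interpolation=2)[:,:,::-1])
E
```

```text
t 5.85 p [603.6   3.  111.5] yaw y -94.9 z [-0. -0. -1.] F [ 0.4 -0.3 -1.1] g 0.4052652381827929
11.0
```

View pics/c.png

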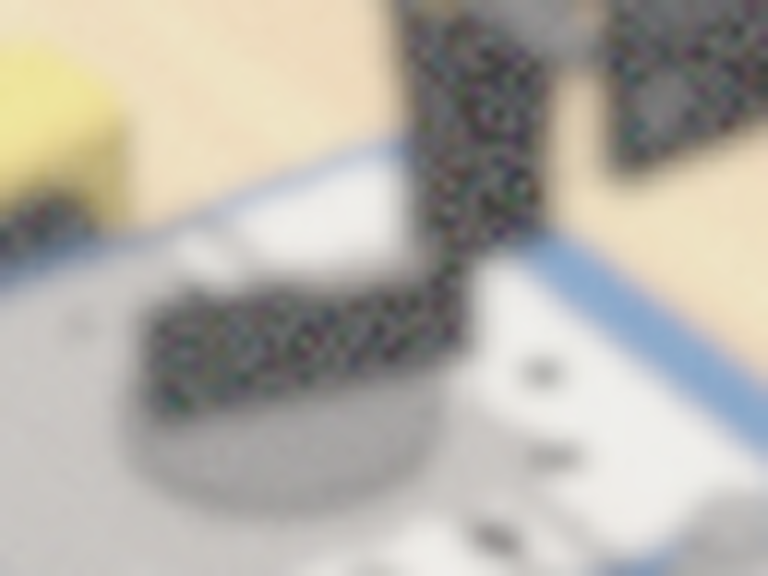

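```bash
python3 - <<'E'
from t import *
c=ctrl.capture("side")
print("pred at a:",proj(c,[588.9,-11.6,138.8]),"obs ~(267.4,177)"," pred now",proj(c,p+R@[0,0,11]),"obs ~(268.4,188.4)")
print(dial(-15))
for z in(90,100.6,110,120,130):print(onz(c,268.4,187,z).round(1))
f=ctrl.capture("top")["frame"]
cv2.imwrite("pics/d.png",cv2.resize(f[130:240,200:330],(780,600),interpolation=2)[:,:,::-1])
E
```

```text
t 5.9 p [603.6   3.  111.5] yaw y -94.9 z [-0. -0. -1.] F [0.2 0.4 0.1] g 0.5286140698839064
pred at a: (np.float64(266.5687664304667), np.float64(188.16506320114414)) obs ~(267.4,177)  pred now (np.float64(267.36874962177274), np.float64(197.51131703992428)) obs ~(268.4,188.4)
(np.float64(33.70552202685414), np.float64(-9.925809262989588))
[641.4  43.3  90. ]
[631.2  31.6 100.6]
[622.1  21.1 110. ]
[612.5  10.  120. ]
[602.9  -1.1 130. ]
```

View pics/d.png

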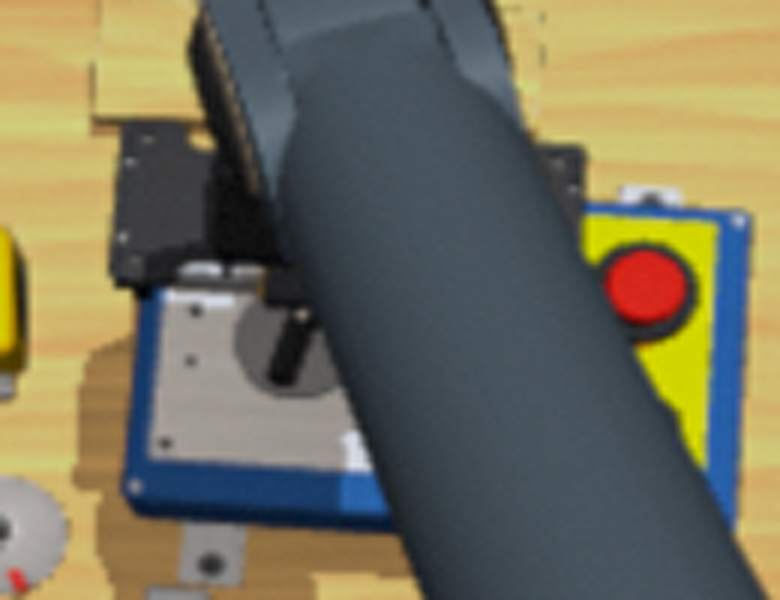

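```bash
python3 - <<'E'
from t import *
c=ctrl.capture("top")
print("near edge mid pred z170/200",proj(c,p+R@[-37.5,0,-59]),proj(c,p+R@[-37.5,0,-90]))
print("corners",[np.round(proj(c,p+R@[a,b,-59])) for a in(-37.5,37.5) for b in(-95,95)])
print("obs near-left corner", 200+120/6,130+285/5.45,"far-left",200+120/6,130+120/5.45,"far right",200+585/6,130+148/5.45)
s=ctrl.capture("side");print("side: body near-right corner pred",[np.round(proj(s,p+R@[a,95,-59])) for a in(-37.5,37.5)],"obs ~",228+615/12,168+178/12)
E
```

```text
t 6.0 p [603.7   3.  111.6] yaw y -94.8 z [-0. -0. -1.] F [-0.6  0.2 -0.8] g 0.8486958264697403
near edge mid pred z170/200 (np.float64(256.36730757902416), np.float64(189.07857652274203)) (np.float64(256.3716425614938), np.float64(186.42341682076653))
corners [array([219., 187.]), array([294., 191.]), array([222., 158.]), array([295., 163.])]
obs near-left corner 220.0 182.29357798165137 far-left 220.0 152.0183486238532 far right 297.5 157.1559633027523
side: body near-right corner pred [array([281., 198.]), array([313., 185.])] obs ~ 279.25 182.83333333333334
```

```bash
python3 - <<'E'
from t import *
c=ctrl.capture("top");s=ctrl.capture("side")
J=lambda c,P:np.array([(np.array(proj(c,P+5*e))-proj(c,P))/5 for e in np.eye(3)]).T
b=p+R@[0,0,-59];t=p+R@[0,0,11]
print(J(c,b).round(2),J(s,t).round(2))
A=np.vstack([J(c,b),J(s,t)])
for d in(-9,-11):
  print(np.linalg.lstsq(A,np.array([1,-5.5,1,d]),rcond=None)[0].round(1))
E
```

```text
t 6.1 p [603.7   3.1 111.6] yaw y -94.8 z [ 0. -0. -1.] F [ 0.2  0.  -0.1] g 0.5770928380207521
[[-0.01 -0.39  0.  ]
 [-0.38  0.01 -0.1 ]] [[ 0.36 -0.31  0.  ]
 [-0.18 -0.21 -0.38]]
[ 5.5 -0.7 22.2]
[ 4.7 -1.  27.8]
```

The camera shows the fingertips about 20 mm higher than reported: their bottom edge is at about px (268,188), against (267,197) predicted for the tip centre. I'll back away from the bar and touch the plate gently to find the true tip height.

Call:
apply_moves(plan=[0,0,0,0,0.3,0,0,0,0,0,0,0.15,0,0,0,0,0,0,0,0.2,0,0,0,0,0,0,0.15,0,0,0,0,0,0,0,0])

```text
time_s: 6.7
tcp_pos: [601.8, -10.1, 100.0]
orientation: [[0.997, -0.083, -0.002], [-0.083, -0.997, 0.0], [-0.002, 0.0, -1.0]]
force: [0.2, -0.8, 0.3]
grip_width: 0.4
gripper_force: 0.0
```

Call:
apply_moves(plan=[0,0,0,0,0,0.06,0,0,0,0,0,0,0.06,0,0,0,0,0,0,0,0])

```text
time_s: 7.0
tcp_pos: [602.5, -10.1, 97.2]
orientation: [[0.997, -0.083, -0.0], [-0.083, -0.997, -0.0], [-0.0, 0.0, -1.0]]
force: [-0.6, 0.1, -0.0]
grip_width: 0.3
gripper_force: 0.0
```

Call:
apply_moves(plan=[0,0,0,0,0,0.05,0,0,0,0,0,0,0,0])

```text
time_s: 7.2
tcp_pos: [602.6, -10.2, 95.8]
orientation: [[0.997, -0.083, -0.0], [-0.083, -0.997, -0.0], [-0.0, 0.0, -1.0]]
force: [-0.6, 0.3, 0.5]
grip_width: 0.7
gripper_force: 0.0
```

Call:
apply_moves(plan=[0,0,0,0,0,0.05,0,0,0,0,0,0,0,0])

```text
time_s: 7.4
tcp_pos: [602.5, -10.3, 94.3]
orientation: [[0.997, -0.083, -0.0], [-0.083, -0.997, -0.0], [-0.0, 0.0, -1.0]]
force: [0.2, 0.4, 0.1]
grip_width: 0.2
gripper_force: 0.0
```

Call:
apply_moves(plan=[0,0,0,0,0,0.05,0,0,0,0,0,0,0.05,0,0,0,0,0,0,0,0])

```text
time_s: 7.7
tcp_pos: [602.4, -10.3, 91.2]
orientation: [[0.997, -0.083, -0.0], [-0.083, -0.997, -0.0], [-0.0, 0.0, -1.0]]
force: [0.1, -0.7, 0.0]
grip_width: 0.7
gripper_force: 0.0
```

Call:
apply_moves(plan=[0,0,0,0,0,0.05,0,0,0,0,0,0,0.05,0,0,0,0,0,0,0,0])

```text
time_s: 8.0
tcp_pos: [602.4, -10.3, 88.2]
orientation: [[0.997, -0.083, -0.0], [-0.083, -0.997, -0.0], [-0.0, 0.0, -1.0]]
force: [-0.1, -0.4, 0.5]
grip_width: 0.3
gripper_force: 0.0
```

```bash
python3 - <<'E'
from t import *
f=ctrl.capture("side")["frame"];f=f[158:226,228:318]
g=(255*(f/255.)**0.5).astype(np.uint8)
cv2.imwrite("pics/e.png",cv2.resize(g,None,fx=8,fy=8,interpolation=2)[:,:,::-1])
E
```

```text
t 8.0 p [602.4 -10.3  88.2] yaw y -94.8 z [-0. -0. -1.] F [-0.1 -0.4  0.5] g 0.3398327863920811
```

View pics/e.png

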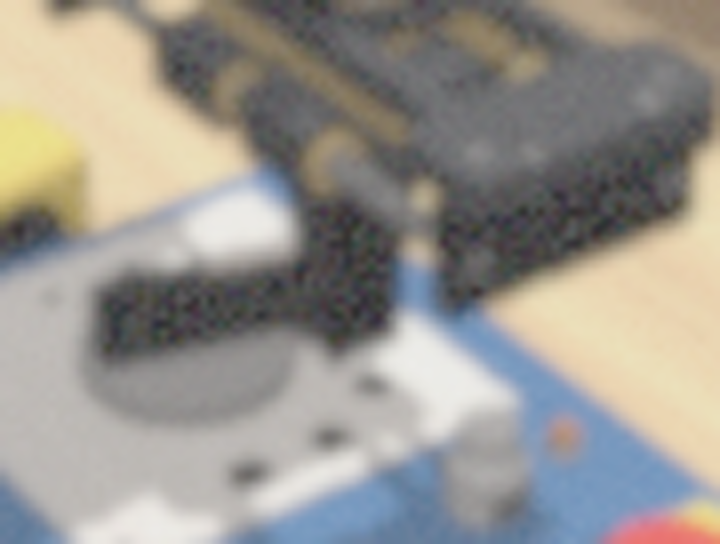

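The fingers now show in front of the bar, with their lowest corner at about px (270.5,202). That puts the tip roughly 100–105 mm up, a good pushing height, and the fingertip block is about 19 × 19 mm. I'll align it with the bar and approach.

Call:
apply_moves(plan=[0,0,1,-0.1,0.1,0.05,0,0,0,1,-0.1,0,0.05,0,0,0,1,-0.05,0,0,0,0,0,0,0,0,0,0])

```text
time_s: 8.45
tcp_pos: [594.9, -12.0, 85.6]
orientation: [[0.941, -0.338, 0.0], [-0.338, -0.941, -0.0], [0.0, 0.0, -1.0]]
force: [0.0, -0.2, 0.0]
grip_width: 0.5
gripper_force: 0.0
```

```bash
python3 - <<'E'
from t import *
print(dial(-15)[0],dial(-15)[1]+5.5)
E
```

```text
t 8.45 p [594.9 -12.   85.6] yaw y -109.7 z [ 0. -0. -1.] F [ 0.  -0.2  0. ] g 0.4947051553885125
30.66992733641876 12.710171613406722
```

Call:
apply_moves(plan=[0,0,0,-0.13,-0.1,0,0,0,0,0,0,-0.1,0,0,0,0,0,0,0,0,0])

```text
time_s: 8.75
tcp_pos: [593.6, -4.2, 85.6]
orientation: [[0.942, -0.336, 0.0], [-0.336, -0.942, 0.001], [0.0, -0.001, -1.0]]
force: [-0.5, 0.0, 0.1]
grip_width: 0.5
gripper_force: 0.0
```

Call:
apply_moves(plan=[0,0,0,0,-0.07,0,0,0,0,0,0,0,0,0])

```text
time_s: 8.95
tcp_pos: [594.3, -2.8, 85.5]
orientation: [[0.941, -0.338, 0.0], [-0.338, -0.941, 0.0], [0.0, -0.0, -1.0]]
force: [0.2, -1.0, 0.8]
grip_width: 0.2
gripper_force: 0.0
```

Call:
apply_moves(plan=[0,0,0,0,-0.07,0,0,0,0,0,0,0,0,0])

```text
time_s: 9.15
tcp_pos: [594.9, -0.9, 85.5]
orientation: [[0.941, -0.338, 0.0], [-0.338, -0.941, 0.0], [0.0, -0.0, -1.0]]
force: [-0.5, -1.1, -0.6]
grip_width: 0.9
gripper_force: 0.0
```

Call:
apply_moves(plan=[0,0,0,0,-0.07,0,0,0,0,0,0,0,0,0])

```text
time_s: 9.35
tcp_pos: [595.6, 1.2, 85.5]
orientation: [[0.941, -0.338, 0.0], [-0.338, -0.941, 0.0], [0.0, -0.0, -1.0]]
force: [0.0, 0.3, 0.1]
grip_width: 1.0
gripper_force: 0.0
```

Call:
apply_moves(plan=[0,0,0,0,-0.07,0,0,0,0,0,0,0,0,0])

```text
time_s: 9.55
tcp_pos: [596.2, 2.5, 85.4]
orientation: [[0.941, -0.338, -0.0], [-0.338, -0.941, -0.001], [0.0, 0.001, -1.0]]
force: [0.5, -0.4, -0.0]
grip_width: 0.4
gripper_force: 0.3
```

Call:
apply_moves(plan=[0,0,0,0,-0.07,0,0,0,0,0,0,0,0,0])

```text
time_s: 9.75
tcp_pos: [596.4, 2.9, 85.4]
orientation: [[0.941, -0.339, -0.001], [-0.339, -0.941, -0.003], [-0.0, 0.003, -1.0]]
force: [-1.9, -4.2, 1.6]
grip_width: -0.1
gripper_force: 2.5
```

```bash
python3 - <<'E'
from t import *
print(dial(-15)[0],dial(-15)[1]+5.5)
ims=[]
for n,b in(("top",(200,130,320,240)),("side",(220,158,310,226))):
    f=ctrl.capture(n)["frame"];f=f[b[1]:b[3],b[0]:b[2]];f=(255*(f/255.)**0.5).astype(np.uint8);ims.append(cv2.resize(f,(int(360*f.shape[1]/f.shape[0]*.84),360),interpolation=2))
g=np.hstack(ims);print(g.shape);cv2.imwrite("pics/f.png",g[:,:,::-1])
E
```

```text
t 9.75 p [596.4   2.9  85.4] yaw y -109.8 z [-0.001 -0.003 -1.   ] F [-1.9 -4.2  1.6] g -0.059543013028982524
26.983239449651332 -1.8154701865328011
(360, 729, 3)
```

View pics/f.png

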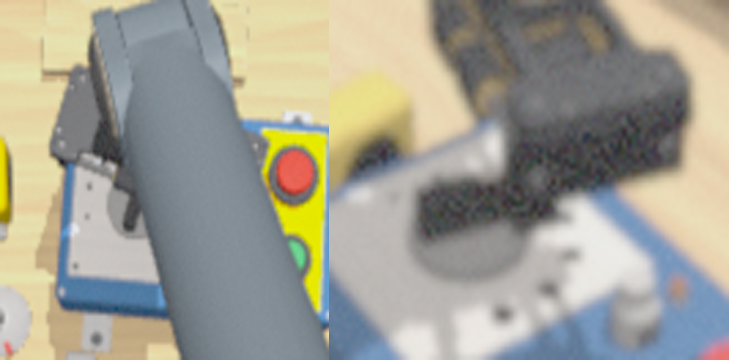

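The contact is square on the bar's right face: 4.6 N, normal to the bar, at a radius of about 27 mm. The crops agree. Now I'll turn it about the axis.

Call:
apply_moves(plan=[0,0,-1,0.04,-0.078,0,0,0,0,-1,0.04,-0.078,0,0,0,0,0,0,0,0,0])

```text
time_s: 10.15
tcp_pos: [601.1, 9.1, 85.5]
orientation: [[0.985, -0.17, 0.001], [-0.17, -0.985, 0.001], [0.001, -0.001, -1.0]]
force: [-0.6, -0.0, -0.6]
grip_width: 0.6
gripper_force: 0.0
```

Call:
apply_moves(plan=[0,0,-1,0.04,-0.078,0,0,0,0,-1,0.04,-0.078,0,0,0,0,0,0,0,0,0])

```text
time_s: 10.45
tcp_pos: [603.5, 13.2, 85.4]
orientation: [[1.0, 0.003, -0.0], [0.003, -1.0, 0.001], [-0.0, -0.001, -1.0]]
force: [-0.4, -1.9, 0.2]
grip_width: 0.4
gripper_force: 0.5
```

```bash
python3 - <<'E'
from t import *
b=-15+np.degrees(np.arctan2(R[1,1],R[0,1]))+109.8
print(b,dial(b)[0],dial(b)[1]+5.5)
E
```

```text
t 10.45 p [603.5  13.2  85.4] yaw y -89.9 z [-0.     0.001 -1.   ] F [-0.4 -1.9  0.2] g 0.3944224147999032
4.948809596022372 27.54189960428956 -3.8427687600331186
```

Call:
apply_moves(plan=[0,0,-1,0.04,-0.078,0,0,0,0,-1,0.04,-0.078,0,0,0,0,0,0,0,0,0])

```text
time_s: 10.75
tcp_pos: [605.2, 15.8, 85.3]
orientation: [[0.985, 0.175, -0.002], [0.175, -0.985, -0.002], [-0.002, 0.002, -1.0]]
force: [-1.8, -4.0, 1.6]
grip_width: 0.7
gripper_force: 2.0
```

Call:
apply_moves(plan=[0,0,-1,0.04,-0.078,0,0,0,0,0,0,0,0,0])

```text
time_s: 10.95
tcp_pos: [606.2, 19.4, 85.3]
orientation: [[0.966, 0.259, -0.001], [0.259, -0.966, -0.001], [-0.001, 0.0, -1.0]]
force: [-0.7, -1.3, -0.1]
grip_width: 0.3
gripper_force: 1.0
```

```bash
cat >> t.py <<'E'
def st():
    b=-15+np.degrees(np.arctan2(R[1,1],R[0,1]))+109.8
    print("tool",b.round(1),dial(b)[0].round(1),(dial(b)[1]+5.5).round(1))
def bar():
    c=ctrl.capture("top");g=cv2.cvtColor(c["frame"],cv2.COLOR_RGB2GRAY)
    A=np.linspace(0,2*np.pi,72,endpoint=False)
    for r in(12,20,25):
        v=[]
        for a in A:
            u,w=proj(c,[D[0]+r*np.cos(a-np.radians(5.2)),D[1]+r*np.sin(a-np.radians(5.2)),118]);v.append(cv2.getRectSubPix(g,(1,1),(u,w))[0,0])
        print(r,"dark at dial deg:",[(int(np.degrees(a).round()),int(x)) for a,x in zip(A,v) if 120<np.degrees(a)<300])
E
python3 -c "
from t import *
st();bar()"
```

```text
t 10.95 p [606.2  19.4  85.3] yaw y -75.0 z [-0.001 -0.001 -1.   ] F [-0.7 -1.3 -0.1] g 0.3107070315849183
tool 19.8 27.7 -2.5
12 dark at dial deg: [(125, 92), (130, 92), (135, 92), (140, 92), (145, 89), (150, 85), (155, 82), (160, 72), (165, 59), (170, 44), (175, 36), (180, 28), (185, 23), (190, 24), (195, 26), (200, 27), (205, 28), (210, 30), (215, 33), (220, 36), (225, 38), (230, 40), (235, 41), (240, 42), (245, 44), (250, 45), (255, 46), (260, 47), (265, 48), (270, 49), (275, 50), (280, 51), (285, 51), (290, 51), (295, 51)]
20 dark at dial deg: [(125, 93), (130, 94), (135, 94), (140, 94), (145, 94), (150, 94), (155, 94), (160, 95), (165, 93), (170, 91), (175, 87), (180, 68), (185, 47), (190, 28), (195, 27), (200, 31), (205, 29), (210, 31), (215, 36), (220, 38), (225, 40), (230, 43), (235, 46), (240, 49), (245, 51), (250, 52), (255, 54), (260, 56), (265, 56), (270, 57), (275, 58), (280, 59), (285, 59), (290, 59), (295, 59)]
25 dark at dial deg: [(125, 95), (130, 94), (135, 94), (140, 94), (145, 94), (150, 94), (155, 94), (160, 95), (165, 95), (170, 95), (175, 95), (180, 92), (185, 78), (190, 43), (195, 24), (200, 20), (205, 24), (210, 30), (215, 35), (220, 39), (225, 43), (230, 46), (235, 49), (240, 54), (245, 55), (250, 57), (255, 58), (260, 58), (265, 59), (270, 60), (275, 62), (280, 62), (285, 62), (290, 63), (295, 64)]
```

Call:
apply_moves(plan=[0,0,-1,0.04,-0.078,0,0,0,0,0,0,0,0,0])

```text
time_s: 11.2
tcp_pos: [607.3, 24.3, 85.5]
orientation: [[0.939, 0.344, 0.001], [0.344, -0.939, 0.002], [0.002, -0.002, -1.0]]
force: [0.2, -0.4, -0.2]
grip_width: 0.2
gripper_force: 0.0
```

Call:
apply_moves(plan=[0,0,-1,0.04,-0.078,0,0,0,0,0,0,0,0,0])

```text
time_s: 11.4
tcp_pos: [607.6, 26.9, 85.6]
orientation: [[0.906, 0.424, 0.001], [0.424, -0.906, 0.002], [0.002, -0.002, -1.0]]
force: [-0.4, 0.5, 0.4]
grip_width: 0.8
gripper_force: 0.0
```

```bash
sed -i 's/if 120<np.degrees(a)<300/if 150<np.degrees(a)<240/;s/(12,20,25)/(20,25)/' t.py
python3 -c "
from t import *
st();bar()"
```

```text
t 11.4 p [607.6  26.9  85.6] yaw y -64.9 z [ 0.001  0.002 -1.   ] F [-0.4  0.5  0.4] g 0.8006807292031083
tool 29.9 29.3 -4.1
20 dark at dial deg: [(155, 94), (160, 94), (165, 95), (170, 95), (175, 94), (180, 94), (185, 93), (190, 86), (195, 70), (200, 50), (205, 40), (210, 37), (215, 39), (220, 42), (225, 44), (230, 47), (235, 50), (240, 52)]
25 dark at dial deg: [(155, 95), (160, 96), (165, 95), (170, 94), (175, 94), (180, 94), (185, 95), (190, 95), (195, 87), (200, 66), (205, 46), (210, 35), (215, 39), (220, 44), (225, 48), (230, 51), (235, 53), (240, 55)]
```

The force dropped to zero after the peak, so the selector has clicked over. I'll back off, rise and move aside to check.

Call:
apply_moves(plan=[0,0,0,0,0.25,0,0,0,0,0,0,0.2,0,0,0,0,0,0,0,-1,0,0,0,0,0,0,-1,0,0,0,0,0,0,-1,0,0,0,0,0,1,0,0,0,0,0,-0.5,1,0,0,0,0,0,-0.7,1,0,0,0,0,0,-0.7,1,0,0,0,0,0,-0.7,1,0,0,0,0,0,-0.7,1,0,0])

```text
time_s: 12.55
tcp_pos: [599.9, -194.3, 175.6]
orientation: [[0.906, 0.424, 0.0], [0.424, -0.906, -0.0], [0.0, 0.0, -1.0]]
force: [-0.3, 0.1, 0.9]
grip_width: 0.4
gripper_force: 0.0
```

```bash
sed -i 's/if 150<np.degrees(a)<240/if 0<np.degrees(a)%180<80/' t.py
python3 -c "
from t import *
bar()
s=ctrl.capture('side');g=cv2.cvtColor(s['frame'],cv2.COLOR_RGB2GRAY)
c=ctrl.capture('top');m=c['frame'][150:215,222:280].astype(int)
# dark-bar principal axis in top view, on z=118
d=(m.max(2)<60).astype(np.uint8);n,l,S,ce=cv2.connectedComponentsWithStats(d);print([(tuple(S[i]),ce[i].round()) for i in range(1,n) if S[i,4]>25])
"
```

```text
t 12.55 p [ 599.9 -194.3  175.6] yaw y -64.9 z [ 0. -0. -1.] F [-0.3  0.1  0.9] g 0.3892684288793129
20 dark at dial deg: [(5, 159), (10, 160), (15, 159), (20, 156), (25, 131), (30, 104), (35, 112), (40, 154), (45, 180), (50, 161), (55, 111), (60, 60), (65, 44), (70, 55), (75, 76), (185, 105), (190, 88), (195, 65), (200, 40), (205, 30), (210, 34), (215, 46), (220, 50), (225, 50), (230, 52), (235, 67), (240, 97), (245, 130), (250, 155), (255, 159)]
25 dark at dial deg: [(5, 197), (10, 196), (15, 198), (20, 203), (25, 193), (30, 148), (35, 108), (40, 146), (45, 200), (50, 145), (55, 77), (60, 45), (65, 60), (70, 95), (75, 107), (185, 153), (190, 136), (195, 101), (200, 76), (205, 48), (210, 23), (215, 26), (220, 34), (225, 37), (230, 53), (235, 81), (240, 118), (245, 151), (250, 159), (255, 159)]
[((np.int32(18), np.int32(33), np.int32(17), np.int32(17), np.int32(72)), array([27., 42.]))]
```

The white line reads at +45°, so the selector is at step 3 with the robot clear. Next, the start button.

Call:
apply_moves(plan=[0,0,0,-0.3,-0.8,0,0,0,0,0,-0.3,-0.8,0,0,0,0,0,-0.3,-0.8,0,0,0,0,0,-0.36,-0.73,0,0,0,0,0,0,0,0.8,0,0,0,0,0,0,0.8,0,0,0,0,0,0,0,0,0,0,0,0,0,0,0])

```text
time_s: 13.5
tcp_pos: [526.4, -122.2, 127.8]
orientation: [[0.904, 0.427, 0.0], [0.427, -0.904, 0.001], [0.0, -0.001, -1.0]]
force: [0.4, -0.5, 0.6]
grip_width: -0.1
gripper_force: 0.0
```

```bash
python3 -c "
from t import *
c=ctrl.capture('top');print('glue',onz(c,369,200,170).round(),onz(c,358,212,0).round())
print(to([526,-125.6,p[2]]))
s=ctrl.capture('side');f=s['frame']
for z in(11,):
  P=p+R@[0,0,11];print('tip pred',proj(s,P), 'raised 24',proj(s,P+[0,0,24]),'green',proj(s,[526,-125.6,108]))
u,v=map(int,proj(s,P));m=f.max(2)
for r in range(v-30,v+14,2): print(r,''.join('#' if x<55 else ('+' if x<90 else '.') for x in m[r,u-22:u+23]),u-22 if r==v-30 else '')
"
```

```text
t 13.5 p [ 526.4 -122.2  127.8] yaw y -64.7 z [ 0.     0.001 -1.   ] F [ 0.4 -0.5  0.6] g -0.1060422772987382
glue [ 533. -279.  170.] [ 530. -289.    0.]
[-0.06  0.1  -0.  ]
tip pred (np.float64(280.231384747781), np.float64(237.51461761377536)) raised 24 (np.float64(280.50548163634585), np.float64(227.26640106460212)) green (np.float64(281.21780131989755), np.float64(242.2271866561704))
207 ...............####################+......... 258
209 ...............+###############+............. 
211 ...............+###############.............. 
213 ................+##############+............. 
215 ................+#############+.............. 
217 ++..............+#############............... 
219 .................+############++...+......... 
221 .................+###############+++......... 
223 ................++############++............. 
225 .................+##########++............... 
227 .................+#########+...............+. 
229 ....................+++###+...............++. 
231 ..........................................+#+ 
233 .........................................+### 
235 .........................................+### 
237 ..........................................### 
239 ...........................................+# 
241 ............................................+ 
243 ..............++++.............+............. 
245 .............+##++.............+#+........... 
247 .............+###++...........++##........... 
249 .............####+++++......++####+..........
```

Call:
apply_moves(plan=[0,0,0,-0.06,0.1,0.35,0,0,0,0,0,0,0.35,0,0,0,0,0,0,0,0])

```text
time_s: 13.9
tcp_pos: [524.3, -126.8, 104.8]
orientation: [[0.905, 0.426, -0.003], [0.426, -0.905, 0.001], [-0.003, -0.002, -1.0]]
force: [-0.3, 1.0, 0.8]
grip_width: 0.7
gripper_force: 0.0
```

Call:
apply_moves(plan=[0,0,0,0,0,0.07,0,0,0,0,0,0,0.07,0,0,0,0,0,0,0,0])

```text
time_s: 14.2
tcp_pos: [525.7, -126.5, 102.1]
orientation: [[0.905, 0.426, -0.0], [0.426, -0.905, 0.0], [-0.0, -0.0, -1.0]]
force: [0.4, -0.1, -0.1]
grip_width: 0.8
gripper_force: 0.0
```

Call:
apply_moves(plan=[0,0,0,0,0,0.07,0,0,0,0,0,0,0,0])

```text
time_s: 14.4
tcp_pos: [525.6, -126.6, 100.0]
orientation: [[0.905, 0.426, -0.0], [0.426, -0.905, -0.0], [-0.0, -0.0, -1.0]]
force: [0.1, 0.3, 0.4]
grip_width: 0.2
gripper_force: 0.0
```

Call:
apply_moves(plan=[0,0,0,0,0,0.07,0,0,0,0,0,0,0,0])

```text
time_s: 14.6
tcp_pos: [525.5, -126.6, 97.9]
orientation: [[0.905, 0.426, -0.0], [0.426, -0.905, 0.0], [-0.0, -0.0, -1.0]]
force: [-0.5, 0.3, 0.1]
grip_width: 0.1
gripper_force: 0.0
```

Call:
apply_moves(plan=[0,0,0,0,0,0.07,0,0,0,0,0,0,0,0])

```text
time_s: 14.8
tcp_pos: [525.5, -126.6, 95.7]
orientation: [[0.905, 0.426, -0.0], [0.426, -0.905, 0.0], [-0.0, -0.0, -1.0]]
force: [-0.6, -1.1, 0.0]
grip_width: 0.5
gripper_force: 0.0
```

Call:
apply_moves(plan=[0,0,0,0,0,0.07,0,0,0,0,0,0,0,0])

```text
time_s: 15.0
tcp_pos: [525.5, -126.6, 93.6]
orientation: [[0.905, 0.426, -0.0], [0.426, -0.905, 0.0], [-0.0, -0.0, -1.0]]
force: [0.1, 0.4, -0.1]
grip_width: 0.8
gripper_force: 0.0
```

Call:
apply_moves(plan=[0,0,0,0,0,0.07,0,0,0,0,0,0,0,0])

```text
time_s: 15.2
tcp_pos: [525.8, -126.6, 91.8]
orientation: [[0.905, 0.426, 0.0], [0.426, -0.905, -0.0], [0.0, 0.0, -1.0]]
force: [-0.8, 0.6, 2.0]
grip_width: 0.2
gripper_force: 1.0
```

Contact at a reported height of about 92.5. I'll press on in small steps.

Call:
apply_moves(plan=[0,0,0,0,0,0.07,0,0,0,0,0,0,0,0])

```text
time_s: 15.4
tcp_pos: [525.9, -126.6, 89.7]
orientation: [[0.905, 0.426, 0.0], [0.426, -0.905, -0.0], [0.0, 0.0, -1.0]]
force: [0.0, 0.1, 3.1]
grip_width: 0.5
gripper_force: 1.6
```

Call:
apply_moves(plan=[0,0,0,0,0,0.06,0,0,0,0,0,0,0,0])

```text
time_s: 15.6
tcp_pos: [525.9, -126.6, 88.0]
orientation: [[0.905, 0.426, 0.0], [0.426, -0.905, -0.0], [0.0, 0.0, -1.0]]
force: [-0.4, 0.5, 4.8]
grip_width: 0.6
gripper_force: 2.2
```

Call:
apply_moves(plan=[0,0,0,0,0,0.06,0,0,0,0,0,0,0,0])

```text
time_s: 15.8
tcp_pos: [525.9, -126.6, 87.0]
orientation: [[0.905, 0.426, 0.0], [0.426, -0.905, -0.001], [-0.0, 0.001, -1.0]]
force: [-3.1, -0.4, 10.9]
grip_width: 0.3
gripper_force: 5.4
```

The force jumped to 11 N, so the button is fully in. Retracting.

Call:
apply_moves(plan=[0,0,0,0,0,-0.3,0,0,0,0,0,0,-0.8,0,0,0,0,0,0,-1,0,0,0,0,0,0,-1,0,0,0,0,0,0,-1,0,0,0,0,-0.8,0.5,0,0,0,0,0,-0.8,0.5,0,0,0,0,0,-0.8,0.5,0,0,0,0,0,0,0,0,0,0,0,0,0,0,0,0,0])

```text
invalid input
```

```bash
python3 -c "
from t import *
bar();c=ctrl.capture('top');s=ctrl.capture('side')
for n,cc,lo,hi,b in(('green top',c,(45,90,50),(85,255,255),(290,195,325,225)),('red top',c,(0,150,90),(6,255,255),(290,170,325,197)),('green side',s,(45,90,50),(85,255,255),(260,225,305,265))):
  try:print(n,blob(cc['frame'],lo,hi,b)[:2])
  except Exception as e:print(n,e)
"
```

```text
t 15.8 p [ 525.9 -126.6   87. ] yaw y -64.8 z [ 0.    -0.001 -1.   ] F [-3.1 -0.4 10.9] g 0.25806445915988924
20 dark at dial deg: [(5, 152), (10, 153), (15, 152), (20, 148), (25, 124), (30, 99), (35, 107), (40, 146), (45, 173), (50, 154), (55, 106), (60, 57), (65, 41), (70, 53), (75, 73), (185, 99), (190, 84), (195, 62), (200, 38), (205, 28), (210, 32), (215, 42), (220, 46), (225, 46), (230, 49), (235, 64), (240, 92), (245, 125), (250, 148), (255, 153)]
25 dark at dial deg: [(5, 187), (10, 187), (15, 189), (20, 194), (25, 184), (30, 140), (35, 103), (40, 139), (45, 190), (50, 139), (55, 75), (60, 42), (65, 56), (70, 90), (75, 102), (185, 146), (190, 129), (195, 96), (200, 73), (205, 46), (210, 19), (215, 23), (220, 32), (225, 37), (230, 51), (235, 78), (240, 112), (245, 144), (250, 153), (255, 153)]
green top attempt to get argmax of an empty sequence
red top attempt to get argmax of an empty sequence
green side (array([282.88709677, 249.08064516]), array([275, 245,  15,   8,  62], dtype=int32))
```

That call was refused because a row had the wrong count, so I'm resending it.

Call:
apply_moves(plan=[0,0,0,0,0,-0.3,0,0,0,0,0,0,-0.8,0,0,0,0,0,0,-1,0,0,0,0,0,0,-1,0,0,0,0,0,0,-1,0,0,0,0,-0.8,0,0,0,0,0,0,-0.8,0,0,0,0,0,0,-0.8,0,0,0,0,0,0,0,0,0,0])

```text
time_s: 16.85
tcp_pos: [457.5, -159.1, 208.5]
orientation: [[0.906, 0.423, -0.003], [0.423, -0.906, -0.001], [-0.003, 0.0, -1.0]]
force: [0.4, -0.6, -0.2]
grip_width: 0.6
gripper_force: 0.0
```

```bash
python3 -c "
from t import *
bar();c=ctrl.capture('top');s=ctrl.capture('side')
for n,cc,lo,hi,b in(('red side',s,(0,150,90),(6,255,255),(295,215,335,250)),('green side',s,(45,90,50),(85,255,255),(260,225,305,265))):
  print(n,blob(cc['frame'],lo,hi,b)[:2])
"
```

```text
t 16.85 p [ 457.5 -159.1  208.5] yaw y -65.0 z [-0.003 -0.001 -1.   ] F [ 0.4 -0.6 -0.2] g 0.6009663574607476
20 dark at dial deg: [(5, 152), (10, 152), (15, 152), (20, 150), (25, 125), (30, 100), (35, 107), (40, 147), (45, 172), (50, 154), (55, 106), (60, 57), (65, 41), (70, 53), (75, 73), (185, 99), (190, 84), (195, 63), (200, 40), (205, 27), (210, 31), (215, 42), (220, 46), (225, 46), (230, 48), (235, 63), (240, 91), (245, 124), (250, 148), (255, 152)]
25 dark at dial deg: [(5, 188), (10, 187), (15, 190), (20, 194), (25, 184), (30, 141), (35, 102), (40, 139), (45, 191), (50, 139), (55, 74), (60, 42), (65, 58), (70, 90), (75, 102), (185, 145), (190, 128), (195, 96), (200, 72), (205, 46), (210, 22), (215, 24), (220, 34), (225, 37), (230, 50), (235, 76), (240, 111), (245, 144), (250, 152), (255, 152)]
red side (array([312.20187793, 230.51643192]), array([302, 223,  21,  15, 213], dtype=int32))
green side (array([281.30054645, 245.31147541]), array([273, 238,  17,  15, 183], dtype=int32))
```

The selector is at 45° (step 3). Green is back out at its original pixel position, and red is unchanged.

```bash
python3 -c "
from rig import ctrl
print(ctrl.close_job())"
```

```text
the job is handed in; nothing more can be done
None
```

The selector was pushed two clicks from step 5 to step 3, then the green start button was pressed fully in and came back out. The red stop button was left alone, and the job is handed in; the hand-in returned no verdict.

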